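# Rock a jammed knife handle out of its glue-up jig and hold it clear

## Robot

A 6-joint arm with a two-finger parallel gripper is mounted at the origin on the work surface. World frame = base frame: x ahead of the robot, y to its left, z up, the work surface at z = 0. Lengths are in m, angles in degrees, forces in N, time in s.
With the tool pointing down it reaches from about 0.275 to 0.825 m from the base axis. Payload 5.2 kg.
Tool frame: the origin (TCP) lies midway between the tips of the shut fingers; the grasp point (between the pads) lies 19 mm behind it; z points along the fingers, y is the direction in which the jaws open and shut (so a half turn about z gives the same grasp; the last joint's range is limited). The gripper opens to 93 mm and grips with 3 to 60 N. Pads are 15 mm wide; open, the fingers measure 128 mm over their backs; the gripper's body (75 mm by 188 mm) begins 65 mm behind the grasp point.
Start: joints at [53.01, 14.817, 87.949, -0, 77.235, -11.62], TCP at [0.236, 0.497, 0.219] pointing down, gripper open.
Joint ranges: [-179.93, 179.93], [-52.35, 119.4], [10.71, 147.94], [-69.91, 249.91], [12.55, 155.21], [-178.61, 178.61]. Speed limits (degrees/s): [147.25, 147.25, 180, 180, 180, 180].

## Interface

Orientations are given as [roll, pitch, yaw] about the fixed x, y, z axes, in that order (R = Rz(yaw) Ry(pitch) Rx(roll)).
In Python, from station import arm gives the robot as it stands.
- The arm moves only by the tool carry_out, never from a script. Its argument "commands" is text: rows parted by semicolons, each of 5 numbers parted by spaces: the shift along the tool's x, y, z in mm, then the turn about the tool's z in degrees, then the opening, from 0 (shut) to 1 (fully open). In form: x y z yaw hand; .... A call has 1 to 12 rows; each row is the pose to reach, as a shift and turn from the pose commanded when the call began, along the tool's axes at that moment; what a row does not reach only later rows make up. A row lasts 1/10 s, in which the tool goes at most 50 mm and 8.59 degrees, less where a joint would pass 70% of its speed; a pose out of reach is approached as far as the arm can. A call with a gripper value outside its range is refused whole. The fingers move at their own pace and stop on an object; "grip_force" is the grip in N (left out, the last holds). Time passes only in rows, so rows that repeat a pose let the fingers close. It gives the time, the measured TCP pose, the force and the opening at its end, in the units of the state.
- arm.get_state(): the state, without advancing time (a new reading comes with each control period).
- arm.grab_frame(name): name is "scene" or "top" or "wrist"; returns (picture, depth): 400x640x3 uint8, red, green, blue; 400x640 float32, m along the optical axis (not along the pixel's ray), 0 where there is no reading.
- arm.get_calibration(name): a dict with "fx", "fy", "cx", "cy" (pixels), "k1" (the pictures are not rectified: a ray, as slopes to the right and down, at radius r is drawn at 1 + k1 r^2 times it, then the intrinsics apply), "origin" and "attitude" of the camera in the world. Camera axes: x right, y down, z forward; pixel columns grow to the right and rows downward; lengths in m; the calibration is good to about 2 mm. A picture is of the moment at which its call begins: read the wrist's pose just before it. get_calibration takes no time and is no camera call; for the wrist camera it gives the pose at the moment of the call.
- arm.close_job(): hands the job in, once; it reports no verdict.
The state is a dict: "clock": time; "qpos": joint angles; "dq": joint speeds; "tau": joint torques, N m; "tool_pos": TCP position; "tcp_rot": TCP orientation; "wrist_force": force on the tool from outside, world axes, zero at the start; "torque": the same for the moment, N m; "opening": finger opening in m.
Only numpy, scipy, OpenCV 4.12 (cv2) and the standard library are available. Lean on these libraries where they do the work, as an engineer would, in place of code of your own. Each camera call takes 0.05 s, during which the arm holds its last target. There are 200 camera calls.

## Task

A freshly glued wooden knife handle is jammed upright, black collar down, between the spring jaws of the glue-up jig; pulling it straight up would only lift the heavy jig block off its bed. Grip the handle and rock it a good ten degrees first towards the jig's red end, then towards its dark end, and on like that while easing it up, until it comes free with the block still down on its bed. Finish holding the handle still and upright right above the slot, just clear of the jig (its foot one to four centimetres above it), do not put it down or let go, and leave the other things on the bench alone.

Things in the scene. Friction and masses are not known exactly. Their poses are not given: they have to be found in the camera images.
- handle: Pale wooden knife handle with black collar, standing collar down in the jig. 30 mm (its x) by 22 mm (y), bevelled edges, 115 mm long plus a steel boss (12 mm across, 5 mm long) below: 120 mm in all; 50 to 100 g. Origin: centre of the boss's underside; z up the handle; x, y parallel to the jig's at the start. The top 92 mm stand above the jig. Can be gripped on the 22 or the 30 mm flats.
- handle_foot (a point): Centre of the underside of the handle's boss (the handle's origin), 28 mm below the slot's mouth at the start. The collar leaves the jaws after about 23 mm of rise, the boss leaves the slot after 28 mm.
- handle_top (a point): The centre of the handle's top face, 120 mm above the foot along the handle's z.
- slot_mouth (a point): Centre of the slot's mouth, level with the flat top of the jig block, 46 mm above the bench. Jig axes: x along the slot towards the block's RED end (the other end is dark steel), y across it from jaw to jaw, z up. Block 130 (x) by 100 (y) by 36 mm high. Slot 58 mm long in x: the handle has 14 mm free at each end and can lean about 0.3 rad either way along x. It has no play along y.
- jaw_l (a joint): Travel (m) of the aluminium jaw on the +y side, 0 against the handle, 0.002 when the handle is gone. Two such jaws, 50 mm long, press the handle from +y and -y with 32 N each (2.5 N/mm) over the top 22 mm of the slot. A straight pull takes 30 N or more; while the handle turns about y between the jaws far less: up to 3 mm of rise per 0.4 rad swing stays under the block's weight.
- block (a joint): How far the jig block (1.8 kg, with jaws about 2 kg, so it lifts at a pull of about 19 N) has been lifted off its bed along its two vertical dowels: 0 down on the bed, 0.04 m at most. It cannot shift sideways or turn. It sinks back by its own weight.
- bed: Green steel bed plate of the jig, screwed to the bench, 190 (x) by 130 (y) by 10 mm, with all of the jig on it. Origin at the centre of its underside, on the bench, straight below the slot; same axes as the jig.
- compound_bar: Bystander: white bar of polishing compound, 120 x 55 x 42 mm, origin under its centre.
- sanding_block: Bystander: cork sanding block, 100 x 60 x 35 mm, origin under its centre.
- glue_jar: Bystander: jar with a yellow cap, 64 mm across, 85 mm high, origin under its centre.
- spare_handle: Bystander: another handle of the same make, lying flat along its x, origin under its middle.
- mallet: Bystander: small rubber-headed mallet lying along its x, origin under it.
- brush: Bystander: brush lying along its x, origin under it.
There are look-alikes about, which are no part of the job. Leave any orange or purple look-alike of the handle alone.

How it is judged (in metres and radians):
On the way, in this order (a step that is already met when the one before it is completed fails the run):
1. the handle, still in the slot, is rocked towards the red end (leaning more than 0.10 rad) (angle between handle's own z axis and vertical above 0.1 rad and x of handle_top in the frame of slot_mouth above 0.004 m and z of handle_foot in the frame of slot_mouth below -0.006 m), for 0.05 s.
2. then, still in the slot, it is rocked towards the dark end (leaning more than 0.10 rad) (angle between handle's own z axis and vertical above 0.1 rad and x of handle_top in the frame of slot_mouth below -0.004 m and z of handle_foot in the frame of slot_mouth below -0.006 m), for 0.05 s.
At the end, for the whole second after the job is handed in: The fingers hold the handle still (under 30 mm/s), upright within 15 degrees, its foot 3 to 60 mm above the mouth of the slot and within 40 mm of it sideways, touching no part of the jig, and the jig block is down on its bed (within 3 mm) (z of handle_foot in the frame of slot_mouth between 0.003 and 0.06 m and horizontal distance between handle_foot and slot_mouth below 0.04 m and angle between handle's own z axis and vertical below 0.26 rad and height (world z) of handle_top above 0.14 m and contact force between handle and bed below 0.1 N and contact force between handle and the fingers above 1 N and linear speed of handle below 0.03 m/s and value of joint block below 0.003 m); the arm keeps its last pose, push and grip.
It fails at once if the jig block is lifted more than 6 mm off its bed (value of joint block above 0.006 m).
It fails at once if one of the six bystanders on the bench is moved more than 30 mm (distance of any of compound_bar, sanding_block, glue_jar, spare_handle, mallet, brush from where it was at the start of the episode above 0.03 m).
It also fails if it takes over 61 s, if anything falls off the work surface, if the arm or the gripper's body presses on something with over 40 N, if the wrist force passes 120 N, or if a joint passes its speed limit or range.

## Working session

There is one attempt and no reset: what is moved stays moved. The work goes in short steps, Python scripts to look and compute and a tool call to move; the robot and the scene stay as the last step left them, time stands still between calls to the robot, and variables do not carry over. Pictures are saved under pics/ and viewed, about 8 in all and at most 12, crops included, and the job is handed in when it is done.

Besides the shell and the picture viewer there is one more tool, called by a JSON object that holds its "method" and its "body", one argument or row to a line. carry_out: Moves the arm, as the interface text tells. Its arguments: {"type":"object","properties":{"commands":{"type":"string"},"grip_force":{"type":"number"}},"required":["commands"]}

```bash
mkdir -p pics; cat > h.py <<'E'
import numpy as np, cv2
from station import arm
from scipy.spatial.transform import Rotation as R
def cal(n):
    return arm.get_calibration(n)
def pts(n,d,c=None):
    c=c or cal(n); v,u=np.mgrid[:400,:640]
    K=np.array([[c['fx'],0,c['cx']],[0,c['fy'],c['cy']],[0,0,1.]])
    p=cv2.undistortPoints(np.stack([u,v],-1).reshape(-1,1,2).astype(float),K,np.array([c['k1'],0,0,0.])).reshape(400,640,2)
    P=np.dstack([p[...,0]*d,p[...,1]*d,d])
    A=np.array(c['attitude'])
    M=A if A.shape==(3,3) else R.from_euler('xyz',A,degrees=True).as_matrix()
    return P@M.T+np.array(c['origin'])
E
python3 - <<'E'
from h import *
print(arm.get_state())
for n in ['scene','top']:
    print(cal(n)); im,d=arm.grab_frame(n); cv2.imwrite(f'pics/{n}.png',im[...,::-1]); np.savez(f'pics/{n}.npz',im=im,d=d)
    P=pts(n,d); print(P[200,320],P[350,320],d[200,320])
E
```

```text
{'clock': 0.0, 'qpos': array([ 5.30094091e+01,  1.48582228e+01,  8.80090905e+01,  4.99819987e-04,
        7.72343218e+01, -1.16177219e+01]), 'dq': array([-0.01259264, -0.01740306, -0.05135736, -0.07122318,  0.03960689,
        0.00808707]), 'tau': array([-3.25118717e-04, -4.37324023e+01, -2.83993810e+01,  7.18299975e-02,
        4.14878153e-02, -1.37904735e-04]), 'tool_pos': array([0.23531389, 0.49653385, 0.21784136]), 'tcp_rot': array([-1.79900545e+02, -2.09446506e-02,  1.54627002e+02]), 'wrist_force': array([-0.24190687,  0.08193602, -0.46530812]), 'torque': array([0.00602501, 0.00021252, 0.01993147]), 'opening': 0.09327830968724032}
{'fx': 381.42769549289045, 'fy': 381.42769549289045, 'cx': 323.04731172052266, 'cy': 201.7544114476567, 'k1': 0.03160400687107127, 'origin': array([1.24913252, 0.14838356, 0.70638306]), 'attitude': array([-130.33894739,   -0.58961683,  100.77080053])}
[ 4.25059477e-01 -9.90382847e-03  3.27472191e-04] [0.92449686 0.08777301 0.0984615 ] 1.0966146
{'fx': 464.4934872132348, 'fy': 464.4934872132348, 'cx': 324.0885471051721, 'cy': 194.6431051830781, 'k1': -0.13971621827620506, 'origin': array([0.35125755, 0.00379688, 1.38292777]), 'attitude': array([-171.9654505 ,    0.91788451,  -91.02458996])}
[0.53074902 0.03500615 0.00085893] [0.0909361  0.04235521 0.00759542] 1.3938782
```

View pics/scene.png

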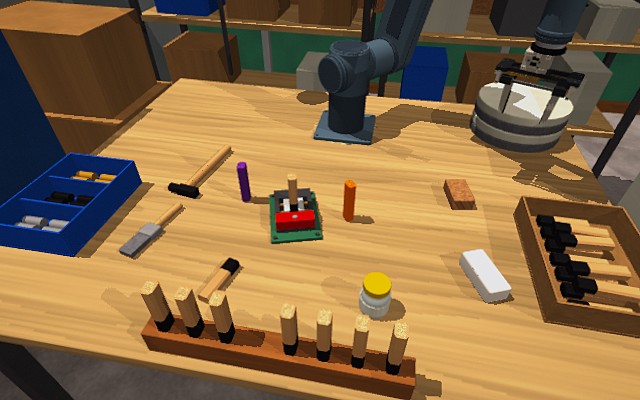

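View pics/top.png

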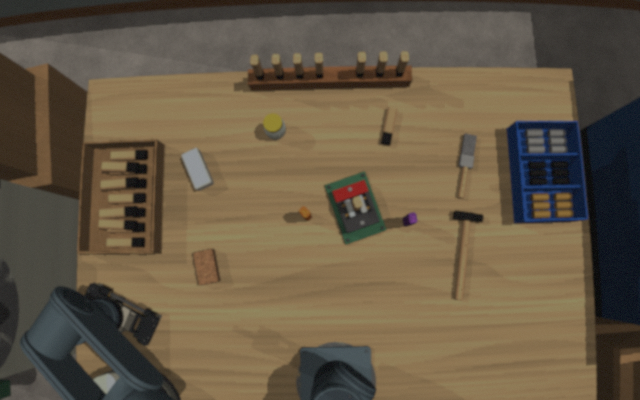

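Candidates for the handle are:
- the pale handle in the jig: scene (292,190), top (358,203)
- the orange look-alike: scene (349,200)
- the purple look-alike: scene (243,182)
- the rack handles: scene (150–400, 300–350)
- the spare handle: scene (220,280)

I choose the pale one in the green/red jig. Next I'll measure it.

```bash
python3 - <<'E'
from h import *
for n in ['scene','top']:
    z=np.load(f'pics/{n}.npz'); im,d=z['im'],z['d']; P=pts(n,d); hsv=cv2.cvtColor(im,cv2.COLOR_RGB2HSV)
    H,S,V=[hsv[...,i].astype(int) for i in range(3)]; ok=d>0
    near=ok&(np.hypot(P[...,0]-.49,P[...,1]+.08)<.2)&(P[...,2]>-.02)
    g=near&(H>40)&(H<90)&(S>80); r=near&((H<4)|(H>176))&(S>180)&(V>80)
    print(n,'green',g.sum(),np.median(P[g],0),'red',r.sum(),np.median(P[r],0))
    rect=cv2.minAreaRect(P[g][:,:2].astype(np.float32)*1000); print('green rect',rect, cv2.boxPoints(rect))
    bc=P[g][:,:2].mean(0)
    rt=r&(P[...,2]>.035); rc=P[rt].mean(0); print('redtop',rc)
    hd=near&(P[...,2]>.075)
    k,l,st,c=cv2.connectedComponentsWithStats(hd.astype(np.uint8))
    for i in range(1,k):
        m=l==i
        if m.sum()>8: print('blob',m.sum(),c[i],P[m].mean(0),P[m].max(0), im[m].mean(0), 'top',P[m&(P[...,2]>.125)].mean(0) if (m&(P[...,2]>.125)).any() else '')
im=np.load('pics/scene.npz')['im'][150:260,220:380,::-1]; im2=np.load('pics/top.npz')['im'][160:260,280:440,::-1]
cv2.imwrite('pics/crop1.png',np.vstack([cv2.resize(im,None,fx=3.6,fy=3,interpolation=2)[:330],cv2.resize(im2,None,fx=3.6,fy=2.6,interpolation=2)]))
E
```

```text
scene green 829 [ 0.57767742 -0.04745395  0.0108977 ] red 622 [ 0.56206786 -0.04853329  0.04559371]
green rect ((511.7502136230469, -65.96299743652344), (187.34657287597656, 129.18870544433594), 18.604642868041992) [[ 402.3641    -34.62934 ]
 [ 443.58     -157.06697 ]
 [ 621.13635   -97.29665 ]
 [ 579.9204     25.140976]]
redtop [ 0.55816934 -0.04932084  0.04521369]
blob 194 [241.56701031 171.62886598] [ 0.4716262  -0.21522418  0.10351232] [ 0.48187231 -0.20539757  0.12339276] [81.81443299 30.70103093 92.33505155] top 
blob 236 [292.58050847 185.54237288] [ 0.51772254 -0.06257844  0.11521275] [ 0.52591065 -0.05161448  0.14182854] [150.63135593 109.05932203  60.8559322 ] top [ 0.51314294 -0.06407878  0.13622538]
blob 222 [350.         190.11261261] [0.49358288 0.08037094 0.1045318 ] [0.50405308 0.09460542 0.12359876] [168.90990991  73.71171171   6.02702703] top 
top green 576 [ 0.44926299 -0.06512413  0.00943838] red 298 [ 0.54749736 -0.05336245  0.04489049]
green rect ((506.29559326171875, -68.84380340576172), (180.20223999023438, 121.47205352783203), 18.497987747192383) [[ 401.57977   -39.832222]
 [ 440.11932  -155.0284  ]
 [ 611.0114    -97.855385]
 [ 572.47186    17.34079 ]]
redtop [ 0.54842027 -0.05266035  0.04477539]
blob 113 [357.16814159 202.60176991] [ 0.5047981  -0.06875049  0.12978356] [ 0.52196182 -0.0567139   0.1434983 ] [126.24778761 113.13274336  84.14159292] top [ 0.50669044 -0.06952151  0.13687743]
blob 94 [305.04255319 212.08510638] [0.48320433 0.07402194 0.11552573] [0.49980731 0.08788612 0.12410333] [131.94680851  88.82978723  42.76595745] top 
blob 120 [411.04166667 218.09166667] [ 0.46102768 -0.21690864  0.11235513] [ 0.47756681 -0.20632521  0.12506582] [87.24166667 53.2        91.475     ] top [ 0.47369004 -0.22345188  0.12506582]
```

View pics/crop1.png

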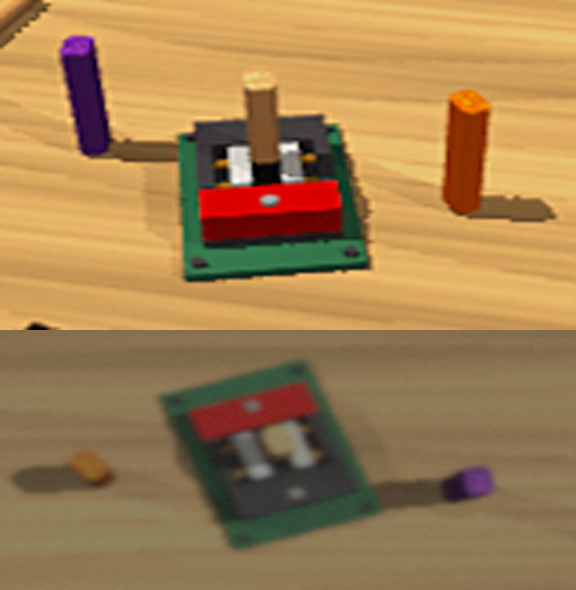

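The close crop confirms it: the pale handle stands in the jig, with the red end away from the robot. The handle is at about (0.508, -0.067), and jig x has a yaw of about 18.5°. I'll move above it.

{"method": "carry_out", "body": {
  "commands": "-488 -392 -42 -44 1;-488 -392 -42 -44 1;-488 -392 -42 -44 1;-488 -392 -42 -44 1;-488 -392 -42 -44 1;-488 -392 -42 -44 1;-488 -392 -42 -44 1;-488 -392 -42 -44 1;-488 -392 -42 -44 1;-488 -392 -42 -44 1;-488 -392 -42 -44 1;-488 -392 -42 -44 1"
}}

```text
clock: 1.3
tool_pos: [0.4835, -0.0155, 0.2567]
tcp_rot: [180.0, -0.0, -161.4]
wrist_force: [1.1, 1.4, 0.4]
opening: 0.0932
```

{"method": "carry_out", "body": {
  "commands": "0 0 0 0 1;0 0 0 0 1;0 0 0 0 1;0 0 0 0 1"
}}

```text
clock: 1.7
tool_pos: [0.4826, -0.012, 0.2566]
tcp_rot: [180.0, -0.0, -161.3]
wrist_force: [-0.3, 1.0, 0.1]
opening: 0.093
```

```bash
cat > m.py <<'E'
from h import *
def meas(tag):
    s=arm.get_state(); c=cal('wrist'); im,d=arm.grab_frame('wrist'); P=pts('wrist',d,c)
    hsv=cv2.cvtColor(im,cv2.COLOR_RGB2HSV); H,S,V=[hsv[...,i].astype(int) for i in range(3)]
    ok=(d>0)&(np.hypot(P[...,0]-.508,P[...,1]+.067)<.14)
    g=ok&(H>40)&(H<90)&(S>80)&(P[...,2]<.03); r=ok&((H<4)|(H>176))&(S>150)&(P[...,2]>.03)&(P[...,2]<.06)
    for nm,m in (('green',g),('red',r)):
        if m.sum()>50: print(nm,m.sum(),np.median(P[m],0),cv2.minAreaRect(P[m][:,:2].astype(np.float32)*1000))
    w=ok&(np.hypot(P[...,0]-.508,P[...,1]+.067)<.05)&(P[...,2]>.128)&(P[...,2]<.15)
    if w.sum()>20: print('top',w.sum(),np.median(P[w],0),cv2.minAreaRect(P[w][:,:2].astype(np.float32)*1000))
    cv2.imwrite(f'pics/{tag}.png',im[...,::-1]); print(s['tool_pos'],s['tcp_rot'],s['wrist_force'],c['origin'])
E
python3 -c "from m import *;meas('w1')"
```

```text
green 4073 [ 0.44418874 -0.06892866  0.00889624] ((509.04931640625, -68.02516174316406), (186.54833984375, 128.31558227539062), 18.37822723388672)
red 1683 [ 0.55109632 -0.04348642  0.04500651] ((552.4243774414062, -53.338043212890625), (35.02915954589844, 96.79914855957031), 18.19745445251465)
top 893 [ 0.50756632 -0.06781873  0.13685553] ((508.73394775390625, -68.09894561767578), (30.081348419189453, 22.44639778137207), 18.481494903564453)
[ 0.48255722 -0.01202361  0.25663792] [ 1.79967207e+02 -1.87201536e-02 -1.61254863e+02] [-0.34117174  1.02675714  0.11127131] [ 0.41319228 -0.03587284  0.42155503]
```

View pics/w1.png

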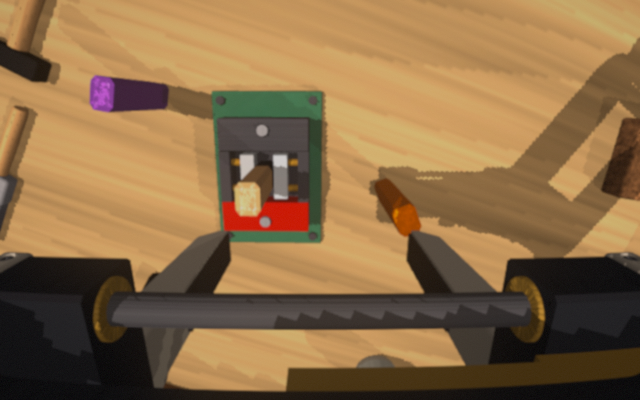

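The wrist image shows the handle top at (248,198), and the orange (405,218) and purple (103,93) look-alikes are clear of the path. Top at z=0.137 and yaw 18.4° match the given sizes. I'll centre over the handle, then descend.

{"method": "carry_out", "body": {
  "commands": "-7 -61 0 0 1;-7 -61 0 0 1;-7 -61 0 0 1;-7 -61 40 0 1;-7 -61 80 0 1;-7 -61 110 0 1;-7 -61 140 0 1;-7 -61 160 0 1;-7 -61 164 0 1;-7 -61 164 0 1;-7 -61 164 0 1"
}}

```text
clock: 2.85
tool_pos: [0.5101, -0.0687, 0.0941]
tcp_rot: [-179.9, 0.1, -161.3]
wrist_force: [-1.3, 0.8, 0.1]
opening: 0.0928
```

```bash
python3 -c "from m import *;meas('w2')"
```

```text
green 9014 [ 0.43770179 -0.09706563  0.00883009] ((501.51690673828125, -70.64250946044922), (173.46485900878906, 128.8423614501953), 18.345489501953125)
red 3423 [ 0.54788498 -0.07262471  0.04481213] ((549.3172607421875, -54.349586486816406), (30.06857681274414, 98.40824127197266), 18.521413803100586)
top 3579 [ 0.49939731 -0.06923101  0.1367672 ] ((503.9535217285156, -68.51124572753906), (22.012575149536133, 99.04637145996094), 18.603864669799805)
[ 0.51012519 -0.06872034  0.09405472] [-1.79934323e+02  9.44925715e-02 -1.61329703e+02] [-1.30472214  0.79006841  0.13598814] [ 0.44031075 -0.09231338  0.25882105]
```

{"method": "carry_out", "body": {
  "commands": "0 0 0 0 0;0 0 0 0 0;0 0 0 0 0;0 0 0 0 0;0 0 0 0 0;0 0 0 0 0;0 0 0 0 0;0 0 0 0 0;0 0 0 0 0",
  "grip_force": 35
}}

```text
clock: 3.8
tool_pos: [0.5094, -0.0691, 0.0927]
tcp_rot: [180.0, -0.0, -161.4]
wrist_force: [-0.6, 1.0, -0.5]
opening: 0.0256
```

{"method": "carry_out", "body": {
  "commands": "0 0 0 0 0;0 0 0 0 0;0 0 0 0 0;-4 0 0 0 0;-8 0 0 0 0;-12 0 0.3 0 0;-15 0 0.5 0 0;-15 0 0.5 0 0;-15 0 0.5 0 0"
}}

```text
clock: 4.7
tool_pos: [0.5207, -0.0647, 0.0918]
tcp_rot: [179.9, -0.4, -161.3]
wrist_force: [-7.5, -0.0, 5.1]
opening: 0.0222
```

```bash
cat >> m.py <<'E'
def side(tag):
    out=[]
    for n in ('scene','wrist'):
        s=arm.get_state();c=cal(n); im,d=arm.grab_frame(n); P=pts(n,d,c)
        hsv=cv2.cvtColor(im,cv2.COLOR_RGB2HSV); H,S,V=[hsv[...,i].astype(int) for i in range(3)]
        r=((H<4)|(H>176))&(S>150)&(d>0)&(np.hypot(P[...,0]-.55,P[...,1]+.054)<.06)&(P[...,2]>.036)&(P[...,2]<.08)
        if r.any(): print(n,'red top z',np.percentile(P[r][:,2],[50,90]),r.sum())
        w=(d>0)&(H>8)&(H<28)&(S>60)&(np.hypot(P[...,0]-.508,P[...,1]+.067)<.06)&(P[...,2]>.05)&(P[...,2]<.19)
        jx=(P[...,0]-.5087)*.9487+(P[...,1]+.068)*.316; jy=-(P[...,0]-.5087)*.316+(P[...,1]+.068)*.9487
        w&=abs(jy)<.014
        if w.sum()>20: print(n,'wood',w.sum(),'zmax',np.percentile(P[w][:,2],99),'jx',np.percentile(jx[w],[5,50,95]))
        if n=='scene':
            for a in np.arange(.05,.17,.01):
                k=w&(abs(P[...,2]-a)<.006)
                if k.sum()>5: print('  z%.2f jx %.4f'%(a,jx[k].mean()),k.sum())
        out.append(im[...,::-1])
    cv2.imwrite(f'pics/{tag}.png',np.hstack([cv2.resize(out[0][130:260,220:380],(400,325),interpolation=2),cv2.resize(out[1],(400,325))]))
    print(s['clock'],s['tool_pos'],s['wrist_force'],s['torque'],s['opening'])
E
python3 -c "from m import *;side('r1')"
```

```text
scene red top z [0.04646976 0.04832425] 453
scene wood 301 zmax 0.18627371205136567 jx [0.00415068 0.02057841 0.02671909]
  z0.06 jx 0.0176 26
  z0.07 jx 0.0190 23
  z0.08 jx 0.0203 27
  z0.09 jx 0.0205 31
  z0.10 jx 0.0216 35
  z0.11 jx 0.0224 38
  z0.12 jx 0.0232 31
  z0.13 jx 0.0233 38
  z0.14 jx 0.0132 79
  z0.15 jx 0.0190 6
wrist red top z [0.04480914 0.04560553] 466
wrist wood 6681 zmax 0.1892716433444668 jx [-0.01812088 -0.0029862   0.0119813 ]
4.75 [ 0.52072796 -0.06464948  0.09178152] [-8.51246307 -0.12866322  5.24994825] [-0.23424437  1.80338843 -0.19450645] 0.022099842664555225
```

View pics/r1.png

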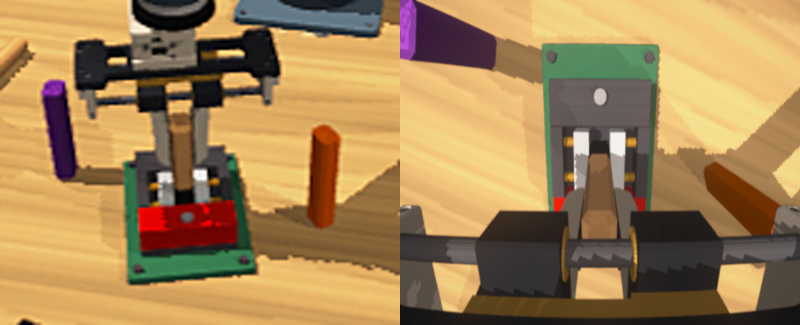

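```bash
cat >> m.py <<'E'
def lean(ref=False):
    s=arm.get_state()
    if ref: z=np.load('pics/scene.npz'); im,d=z['im'],z['d']
    else: im,d=arm.grab_frame('scene')
    P=pts('scene',d); hsv=cv2.cvtColor(im,cv2.COLOR_RGB2HSV); H,S=hsv[...,0].astype(int),hsv[...,1].astype(int)
    jx=(P[...,0]-.5087)*.9487+(P[...,1]+.068)*.316; jy=-(P[...,0]-.5087)*.316+(P[...,1]+.068)*.9487
    w=(d>0)&(H>8)&(H<28)&(S>60)&(abs(jy)<.009)&(abs(jx)<.045)&(P[...,2]>.058)&(P[...,2]<.130)
    a,b=np.polyfit(P[w][:,2],jx[w],1)
    for _ in range(3):
        e=abs(jx-a*P[...,2]-b); k=w&(e<.003); a,b=np.polyfit(P[k][:,2],jx[k],1)
    r=((H<4)|(H>176))&(S>150)&(d>0)&(np.hypot(P[...,0]-.55,P[...,1]+.054)<.06)&(P[...,2]>.036)&(P[...,2]<.08)
    # black collar / wood boundary height at the middle of the handle
    t=s['tool_pos']; tj=(t[0]-.5087)*.9487+(t[1]+.068)*.316
    print('lean %.3f face jx at .046 %.4f at .11 %.4f n%d redz %.4f | clk %.2f tool jx %.4f z %.4f F'%(a,a*.046+b,a*.11+b,k.sum(),np.median(P[r][:,2]),s['clock'],tj,t[2]),s['wrist_force'].round(1),round(s['opening'],4))
E
python3 -c "from m import *;lean(True);lean()"
```

```text
lean 0.010 face jx at .046 0.0141 at .11 0.0148 n133 redz 0.0465 | clk 4.80 tool jx 0.0125 z 0.0918 F [-8.2 -1.2  4.9] 0.0219
lean 0.086 face jx at .046 0.0177 at .11 0.0232 n135 redz 0.0465 | clk 4.80 tool jx 0.0125 z 0.0918 F [-8.2 -1.2  4.9] 0.0219
```

{"method": "carry_out", "body": {
  "commands": "-4 0 0 0 0;-7 0 0 0 0;-10 0 0 0 0;-12 0 0 0 0;-12 0 0 0 0;-12 0 0 0 0",
  "grip_force": 45
}}

```text
clock: 5.45
tool_pos: [0.5303, -0.0612, 0.0907]
tcp_rot: [179.9, -0.6, -161.3]
wrist_force: [-11.0, -3.9, 1.4]
opening: 0.0217
```

```bash
python3 -c "from m import *;lean()"
```

```text
lean 0.164 face jx at .046 0.0205 at .11 0.0310 n125 redz 0.0463 | clk 5.45 tool jx 0.0226 z 0.0907 F [-11.   -3.9   1.4] 0.0217
```

{"method": "carry_out", "body": {
  "commands": "5 0 -0.3 0 0;10 0 -0.6 0 0;15 0 -1 0 0;20 0 -1.5 0 0;25 0 -2 0 0;30 0 -2.2 0 0;35 0 -2.3 0 0;40 0 -2.4 0 0;45 0 -2.5 0 0;50 0 -2.5 0 0;54 0 -2.5 0 0;54 0 -2.5 0 0"
}}

```text
clock: 6.7
tool_pos: [0.4869, -0.0765, 0.0954]
tcp_rot: [-180.0, 0.4, -161.4]
wrist_force: [8.7, 7.8, -5.0]
opening: 0.022
```

```bash
python3 -c "from m import *;lean()"
```

```text
lean -0.130 face jx at .046 0.0053 at .11 -0.0030 n143 redz 0.0464 | clk 6.70 tool jx -0.0234 z 0.0954 F [ 8.7  7.8 -5. ] 0.022
```

{"method": "carry_out", "body": {
  "commands": "-6 0 -0.5 0 0;-12 0 -1 0 0;-18 0 -1.4 0 0;-24 0 -1.8 0 0;-30 0 -2.1 0 0;-36 0 -2.3 0 0;-42 0 -2.5 0 0;-48 0 -2.6 0 0;-54 0 -2.7 0 0;-58 0 -2.7 0 0;-58 0 -2.7 0 0"
}}

```text
clock: 7.85
tool_pos: [0.5334, -0.0598, 0.0947]
tcp_rot: [179.8, -0.7, -161.3]
wrist_force: [-9.6, -4.0, -6.9]
opening: 0.0217
```

{"method": "carry_out", "body": {
  "commands": "6 0 -0.5 0 0;12 0 -1 0 0;18 0 -1.4 0 0;24 0 -1.8 0 0;30 0 -2.1 0 0;36 0 -2.3 0 0;42 0 -2.5 0 0;48 0 -2.6 0 0;54 0 -2.7 0 0;60 0 -2.7 0 0;60 0 -2.7 0 0"
}}

```text
clock: 8.95
tool_pos: [0.4848, -0.0772, 0.1011]
tcp_rot: [-180.0, 0.4, -161.4]
wrist_force: [7.5, 7.6, -4.2]
opening: 0.0217
```

```bash
python3 -c "
from m import *;lean();side('r2')"
```

```text
lean -0.150 face jx at .046 0.0059 at .11 -0.0037 n142 redz 0.0465 | clk 8.95 tool jx -0.0256 z 0.1011 F [ 7.5  7.6 -4.2] 0.0217
scene red top z [0.04655563 0.04817766] 454
scene wood 322 zmax 0.16804583842685966 jx [-0.02784853 -0.00585779  0.00304824]
  z0.07 jx 0.0023 26
  z0.08 jx 0.0006 35
  z0.09 jx -0.0014 34
  z0.10 jx -0.0033 38
  z0.11 jx -0.0057 40
  z0.12 jx -0.0078 41
  z0.13 jx -0.0088 41
  z0.14 jx -0.0163 66
  z0.15 jx -0.0191 58
  z0.16 jx -0.0224 7
wrist wood 4303 zmax 0.1887855107506109 jx [-0.0381933  -0.03238585 -0.02313428]
9.05 [ 0.48486409 -0.07723827  0.10111436] [ 7.03180803  7.89059568 -3.92777753] [ 1.8385247  -1.40422629 -0.03515634] 0.021899727125951212
```

View pics/r2.png

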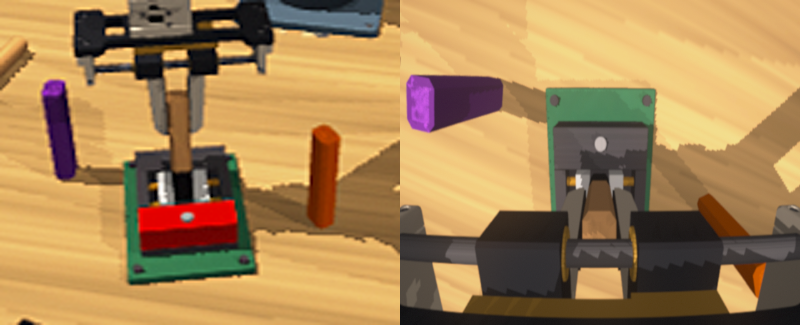

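{"method": "carry_out", "body": {
  "commands": "-6 0 -0.5 0 0;-12 0 -1 0 0;-18 0 -1.4 0 0;-24 0 -1.8 0 0;-30 0 -2.1 0 0;-36 0 -2.3 0 0;-42 0 -2.5 0 0;-48 0 -2.6 0 0;-54 0 -2.7 0 0;-60 0 -2.7 0 0;-60 0 -2.7 0 0"
}}

```text
clock: 10.2
tool_pos: [0.5341, -0.0597, 0.1007]
tcp_rot: [179.8, -0.6, -161.3]
wrist_force: [-8.7, -3.1, -4.4]
opening: 0.0219
```

{"method": "carry_out", "body": {
  "commands": "6 0 -0.5 0 0;12 0 -1 0 0;18 0 -1.4 0 0;24 0 -1.8 0 0;30 0 -2.1 0 0;36 0 -2.3 0 0;42 0 -2.5 0 0;48 0 -2.6 0 0;54 0 -2.7 0 0;60 0 -2.7 0 0;60 0 -2.7 0 0"
}}

```text
clock: 11.3
tool_pos: [0.4848, -0.0772, 0.1068]
tcp_rot: [-180.0, 0.4, -161.4]
wrist_force: [7.0, 7.0, -5.1]
opening: 0.0217
```

```bash
python3 -c "
from m import *;lean()"
```

```text
lean -0.182 face jx at .046 0.0095 at .11 -0.0022 n134 redz 0.0466 | clk 11.30 tool jx -0.0256 z 0.1068 F [ 7.   7.  -5.1] 0.0217
```

{"method": "carry_out", "body": {
  "commands": "-6 0 -0.5 0 0;-12 0 -1 0 0;-18 0 -1.4 0 0;-24 0 -1.8 0 0;-30 0 -2.1 0 0;-36 0 -2.3 0 0;-42 0 -2.5 0 0;-48 0 -2.6 0 0;-54 0 -2.7 0 0;-60 0 -2.7 0 0;-60 0 -2.7 0 0"
}}

```text
clock: 12.45
tool_pos: [0.5345, -0.0596, 0.1066]
tcp_rot: [179.9, -0.5, -161.3]
wrist_force: [-9.4, -2.5, -4.9]
opening: 0.022
```

{"method": "carry_out", "body": {
  "commands": "6 0 -0.5 0 0;12 0 -1 0 0;18 0 -1.4 0 0;24 0 -1.8 0 0;30 0 -2.1 0 0;36 0 -2.3 0 0;42 0 -2.5 0 0;48 0 -2.6 0 0;54 0 -2.7 0 0;60 0 -2.7 0 0;60 0 -2.7 0 0"
}}

```text
clock: 13.55
tool_pos: [0.4847, -0.0773, 0.1123]
tcp_rot: [-179.9, 0.5, -161.4]
wrist_force: [5.9, 6.3, -4.5]
opening: 0.0217
```

```bash
python3 -c "
from m import *;lean();side('r3')"
```

```text
lean -0.182 face jx at .046 0.0105 at .11 -0.0011 n124 redz 0.0466 | clk 13.55 tool jx -0.0257 z 0.1123 F [ 5.9  6.3 -4.5] 0.0217
scene red top z [0.04644693 0.04837426] 452
scene wood 330 zmax 0.17834772009214492 jx [-0.02657555 -0.00541267  0.00465164]
  z0.08 jx 0.0037 34
  z0.09 jx 0.0013 37
  z0.10 jx -0.0003 38
  z0.11 jx -0.0026 39
  z0.12 jx -0.0057 40
  z0.13 jx -0.0069 43
  z0.14 jx -0.0090 46
  z0.15 jx -0.0177 79
  z0.16 jx -0.0155 23
wrist wood 4004 zmax 0.18802468046231652 jx [-0.0383344  -0.03189102 -0.02234909]
13.65 [ 0.48471694 -0.07735236  0.1123082 ] [ 6.37074105  6.98659361 -4.77357297] [ 1.83200616 -1.20658059 -0.03392735] 0.021825988858486974
```

View pics/r3.png

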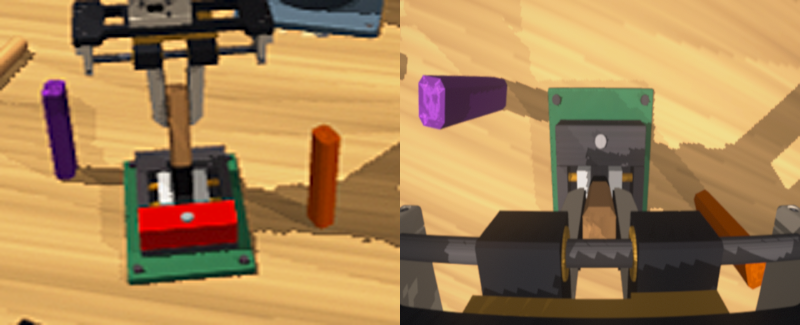

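{"method": "carry_out", "body": {
  "commands": "-6 0 -0.5 0 0;-12 0 -1 0 0;-18 0 -1.4 0 0;-24 0 -1.7 0 0;-30 0 -1.9 0 0;-36 0 -2 0 0;-42 0 -2 0 0;-48 0 -2 0 0;-54 0 -2 0 0;-60 0 -2 0 0;-60 0 -2 0 0"
}}

```text
clock: 14.8
tool_pos: [0.535, -0.0596, 0.1118]
tcp_rot: [179.9, -0.5, -161.3]
wrist_force: [-9.7, -1.8, -5.1]
opening: 0.0218
```

```bash
python3 -c "
from m import *;lean()"
```

```text
lean 0.166 face jx at .046 0.0222 at .11 0.0328 n114 redz 0.0466 | clk 14.80 tool jx 0.0276 z 0.1118 F [-9.7 -1.8 -5.1] 0.0218
```

{"method": "carry_out", "body": {
  "commands": "5 0 -0.5 0 0;10 0 -1 0 0;15 0 -1.5 0 0;20 0 -1.8 0 0;25 0 -2 0 0;30 0 -2.2 0 0;30 0 -2.2 0 0"
}}

```text
clock: 15.55
tool_pos: [0.5133, -0.0678, 0.1169]
tcp_rot: [-179.9, 0.5, -161.4]
wrist_force: [4.5, 6.0, -4.0]
opening: 0.0218
```

```bash
python3 -c "
from m import *;lean()"
```

```text
lean 0.015 face jx at .046 0.0169 at .11 0.0178 n115 redz 0.0465 | clk 15.55 tool jx 0.0045 z 0.1169 F [ 4.5  6.  -4. ] 0.0218
```

{"method": "carry_out", "body": {
  "commands": "5 0 -0.4 0 0;10 0 -0.8 0 0;15 0 -1.1 0 0;20 0 -1.4 0 0;24 0 -1.5 0 0;19 0 -1.9 0 0;14 0 -2.3 0 0;9 0 -2.7 0 0;4 0 -3 0 0;-1 0 -3.2 0 0;-3 0 -3.2 0 0"
}}

```text
clock: 16.7
tool_pos: [0.5105, -0.0681, 0.1186]
tcp_rot: [179.9, -0.3, -161.3]
wrist_force: [-9.8, 0.4, 1.9]
opening: 0.0218
```

```bash
python3 -c "
from m import *;lean();side('r4')"
```

```text
lean -0.027 face jx at .046 0.0179 at .11 0.0162 n109 redz 0.0464 | clk 16.70 tool jx 0.0016 z 0.1186 F [-9.8  0.4  1.9] 0.0218
scene red top z [0.04655213 0.04830981] 452
scene wood 310 zmax 0.17883666353265215 jx [-0.00462572  0.01515234  0.01829911]
  z0.08 jx 0.0158 26
  z0.09 jx 0.0161 27
  z0.10 jx 0.0156 31
  z0.11 jx 0.0157 35
  z0.12 jx 0.0154 34
  z0.13 jx 0.0152 37
  z0.14 jx 0.0148 43
  z0.15 jx 0.0141 42
  z0.16 jx 0.0048 74
wrist red top z [0.04479531 0.0455814 ] 220
wrist wood 4906 zmax 0.18678683283446768 jx [-0.01408347 -0.00952647  0.00462222]
16.8 [ 0.51062094 -0.0681325   0.11858132] [-8.18225374 -0.42968731  1.3624461 ] [ 0.1206951   2.10628493 -0.08559252] 0.021932693903019856
```

View pics/r4.png

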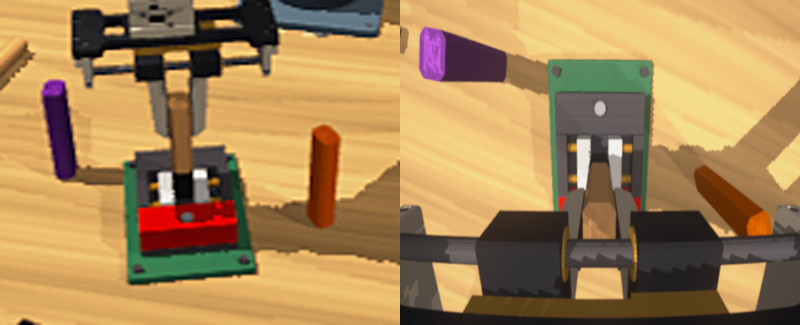

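{"method": "carry_out", "body": {
  "commands": "-6 0 -0.3 0 0;-12 0 -0.6 0 0;-18 0 -0.9 0 0;-24 0 -1.1 0 0;-18 0 -1.5 0 0;-12 0 -1.9 0 0;-6 0 -2.3 0 0;0 0 -2.6 0 0;6 0 -2.9 0 0;6 0 -2.9 0 0"
}}

```text
clock: 17.85
tool_pos: [0.5098, -0.069, 0.1229]
tcp_rot: [-179.9, 0.4, -161.4]
wrist_force: [2.0, 7.0, -2.6]
opening: 0.0215
```

```bash
cat >> m.py <<'E'
def top():
    im,d=arm.grab_frame('scene'); P=pts('scene',d); hsv=cv2.cvtColor(im,cv2.COLOR_RGB2HSV); H,S=hsv[...,0].astype(int),hsv[...,1].astype(int)
    jx=(P[...,0]-.5087)*.9487+(P[...,1]+.068)*.316; jy=-(P[...,0]-.5087)*.316+(P[...,1]+.068)*.9487
    m=(d>0)&(abs(jy)<.008)&(abs(jx)<.04)&(P[...,2]>.05)&(P[...,2]<.2)
    w=m&(H>8)&(H<28)&(S>60)
    u=int(np.median(np.nonzero(w)[1]))
    for v in range(150,215):
        if m[v,u]: print(v,im[v,u],'jx %.4f z %.4f'%(jx[v,u],P[v,u,2]))
E
python3 -c "
from m import *;lean();top()"
```

```text
lean -0.035 face jx at .046 0.0183 at .11 0.0160 n108 redz 0.0465 | clk 17.85 tool jx 0.0008 z 0.1229 F [ 2.   7.  -2.6] 0.0215
165 [169 122  66] jx -0.0143 z 0.1610
166 [120  79  43] jx -0.0098 z 0.1610
167 [116  77  41] jx -0.0064 z 0.1605
168 [111  72  39] jx -0.0017 z 0.1608
169 [142  95  53] jx 0.0036 z 0.1615
170 [164 112  60] jx 0.0072 z 0.1611
171 [163 112  60] jx 0.0142 z 0.1632
172 [140  94  50] jx 0.0157 z 0.1613
173 [136  92  49] jx 0.0136 z 0.1567
174 [138  93  50] jx 0.0154 z 0.1550
175 [136  92  48] jx 0.0161 z 0.1526
176 [138  92  50] jx 0.0163 z 0.1497
177 [137  92  51] jx 0.0146 z 0.1454
178 [136  92  51] jx 0.0160 z 0.1434
179 [135  91  49] jx 0.0153 z 0.1399
180 [134  90  49] jx 0.0139 z 0.1357
181 [135  90  48] jx 0.0164 z 0.1345
182 [135  93  50] jx 0.0173 z 0.1321
183 [133  92  48] jx 0.0155 z 0.1276
184 [135  90  49] jx 0.0157 z 0.1247
185 [134  91  49] jx 0.0170 z 0.1225
186 [134  91  49] jx 0.0158 z 0.1185
187 [133  89  48] jx 0.0155 z 0.1151
188 [134  89  50] jx 0.0165 z 0.1126
189 [134  90  47] jx 0.0141 z 0.1075
190 [132  88  47] jx 0.0150 z 0.1051
191 [133  88  49] jx 0.0181 z 0.1043
192 [133  88  48] jx 0.0151 z 0.0987
193 [133  88  47] jx 0.0182 z 0.0979
194 [132  88  48] jx 0.0174 z 0.0941
195 [132  88  48] jx 0.0150 z 0.0888
196 [135  89  49] jx 0.0155 z 0.0860
197 [145  96  52] jx 0.0199 z 0.0863
198 [71 47 28] jx 0.0161 z 0.0798
199 [8 6 9] jx 0.0178 z 0.0779
200 [5 5 7] jx 0.0163 z 0.0733
201 [ 8  7 11] jx 0.0195 z 0.0727
202 [9 8 9] jx 0.0154 z 0.0658
203 [10  8 10] jx 0.0172 z 0.0640
204 [11  9  9] jx 0.0180 z 0.0613
205 [12 10 11] jx 0.0194 z 0.0590
206 [ 9  8 11] jx 0.0188 z 0.0552
207 [3 4 3] jx 0.0199 z 0.0526
```

{"method": "carry_out", "body": {
  "commands": "6 0 -0.3 0 0;12 0 -0.6 0 0;17 0 -0.9 0 0;11 0 -1.3 0 0;5 0 -1.7 0 0;-1 0 -2.1 0 0;-7 0 -2.5 0 0;-13 0 -2.8 0 0;-19 0 -3 0 0;-19 0 -3 0 0",
  "grip_force": 52
}}

```text
clock: 18.95
tool_pos: [0.5248, -0.0646, 0.1244]
tcp_rot: [-179.9, -0.2, -161.3]
wrist_force: [-5.3, -2.7, 4.6]
opening: 0.0218
```

```bash
python3 -c "
from m import *;lean();top()" | sed -n '1,9p'
```

```text
lean -0.052 face jx at .046 0.0373 at .11 0.0340 n114 redz 0.0466 | clk 18.95 tool jx 0.0164 z 0.1244 F [-5.3 -2.7  4.6] 0.0218
169 [139  95  53] jx 0.0039 z 0.1617
170 [117  77  42] jx 0.0083 z 0.1619
171 [113  74  42] jx 0.0131 z 0.1623
172 [137  92  50] jx 0.0175 z 0.1625
173 [163 111  59] jx 0.0204 z 0.1617
174 [166 114  61] jx 0.0284 z 0.1646
175 [150 101  55] jx 0.0314 z 0.1638
176 [139  93  51] jx 0.0317 z 0.1611
```

{"method": "carry_out", "body": {
  "commands": "0 0 -1 0 0;4 0 -1 0 0;8 0 -1 0 0;12 0 -1 0 0;16 0 -1 0 0;18 0 -2 0 0;18 0 -3 0 0;18 0 -3 0 0"
}}

```text
clock: 19.85
tool_pos: [0.5087, -0.0695, 0.1276]
tcp_rot: [-180.0, 0.0, -161.4]
wrist_force: [0.6, -0.5, 0.2]
opening: 0.0217
```

```bash
python3 -c "
from m import *;lean();top()" | sed -n '1,9p'
```

```text
lean -0.052 face jx at .046 0.0206 at .11 0.0173 n98 redz 0.0464 | clk 19.85 tool jx -0.0005 z 0.1276 F [ 0.6 -0.5  0.2] 0.0217
164 [142  98  55] jx -0.0141 z 0.1643
165 [111  71  40] jx -0.0066 z 0.1665
166 [109  71  40] jx -0.0046 z 0.1649
167 [139  93  50] jx -0.0007 z 0.1646
168 [163 110  59] jx 0.0054 z 0.1660
169 [162 110  59] jx 0.0126 z 0.1681
170 [146  99  53] jx 0.0128 z 0.1653
171 [138  93  52] jx 0.0136 z 0.1629
```

The handle is free, with forces near zero. I'll lift it slowly by about 24 mm.

{"method": "carry_out", "body": {
  "commands": "0 0 -3 0 0;0 0 -6 0 0;0 0 -9 0 0;0 0 -12 0 0;1 0 -15 0 0;3 0 -18 0 0;4 0 -21 0 0;4 0 -24 0 0;4 0 -24 0 0;4 0 -24 0 0;4 0 -24 0 0;4 0 -24 0 0"
}}

```text
clock: 21.15
tool_pos: [0.5045, -0.0706, 0.1511]
tcp_rot: [180.0, -0.0, -161.4]
wrist_force: [-0.7, -0.2, -1.1]
opening: 0.0217
```

```bash
python3 -c "
from m import *;lean();side('r5');top()"
```

```text
lean -0.051 face jx at .046 0.0180 at .11 0.0147 n53 redz 0.0466 | clk 21.15 tool jx -0.0048 z 0.1511 F [-0.7 -0.2 -1.1] 0.0217
scene red top z [0.04661625 0.04850333] 446
scene wood 317 zmax 0.1897381101574595 jx [-0.01218485  0.01054194  0.01504335]
  z0.11 jx 0.0134 28
  z0.12 jx 0.0134 34
  z0.13 jx 0.0118 35
  z0.14 jx 0.0115 40
  z0.15 jx 0.0108 42
  z0.16 jx 0.0095 41
wrist red top z [0.04477772 0.04584255] 173
wrist wood 4309 zmax 0.1884881789296807 jx [-0.0202502  -0.01475544 -0.00220055]
21.25 [ 0.50459385 -0.07065609  0.15112491] [-0.2774235  -0.71662451 -0.31276726] [ 0.07402092  0.00621159 -0.02897409] 0.021614900775198998
155 [153 106  58] jx -0.0175 z 0.1884
156 [109  70  39] jx -0.0147 z 0.1874
157 [109  72  40] jx -0.0056 z 0.1905
158 [147  99  54] jx -0.0039 z 0.1888
159 [152 102  54] jx 0.0007 z 0.1890
160 [159 108  58] jx 0.0090 z 0.1918
161 [141  96  53] jx 0.0093 z 0.1891
162 [137  92  50] jx 0.0079 z 0.1852
163 [137  92  49] jx 0.0101 z 0.1839
164 [137  92  50] jx 0.0100 z 0.1809
165 [139  95  52] jx 0.0098 z 0.1779
166 [138  93  49] jx 0.0121 z 0.1765
167 [135
[... 470 characters left out ...]
91
180 [134  90  49] jx 0.0139 z 0.1359
181 [133  89  48] jx 0.0144 z 0.1332
182 [133  89  47] jx 0.0145 z 0.1302
183 [134  89  50] jx 0.0149 z 0.1274
184 [133  89  49] jx 0.0149 z 0.1242
185 [134  89  47] jx 0.0130 z 0.1196
186 [135  90  49] jx 0.0138 z 0.1171
187 [137  93  49] jx 0.0158 z 0.1155
188 [133  89  48] jx 0.0119 z 0.1093
189 [50 33 20] jx 0.0155 z 0.1089
190 [ 2  6 10] jx 0.0181 z 0.1078
191 [ 9 11 10] jx 0.0159 z 0.1028
192 [ 9  9 11] jx 0.0145 z 0.0984
193 [ 9  8 10] jx 0.0179 z 0.0979
194 [9 8 9] jx 0.0153 z 0.0926
195 [10 10 10] jx 0.0157 z 0.0897
196 [10  9 10] jx 0.0158 z 0.0865
197 [ 8 10 10] jx 0.0165 z 0.0838
198 [7 8 9] jx 0.0191 z 0.0825
199 [0 0 1] jx 0.0178 z 0.0782
```

View pics/r5.png

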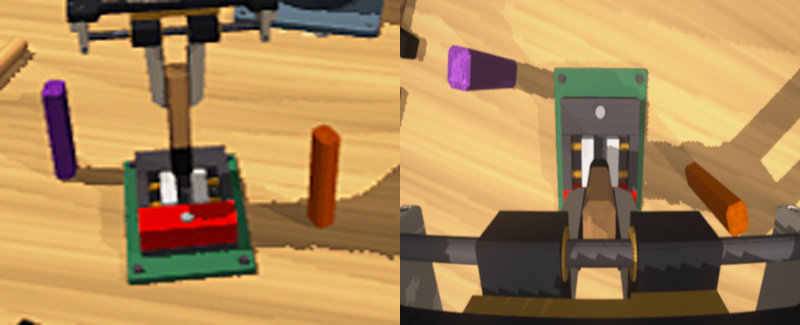

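```bash
python3 -c "
from station import arm;print(arm.close_job())"
```

```text
the job is handed in; nothing more can be done
None
```

The handle came free and is held above the slot with the block down on its bed. I handed the job in at about 21 s of the 61 s allowed; the interface gives no verdict.

I gripped it on the 22 mm flats and rocked it first to the red end (measured lean about 0.15 rad), then to the dark end (about 0.14 rad). I kept alternating while easing it up 2 to 3 mm per swing until the collar left the jaws.

**Last checks**
- **Foot height:** the handle top was at 0.189 m, which puts the foot about 23 mm above the slot's mouth.
- **Position:** the foot was within about 5 mm of the slot centre sideways, and the handle leaned about 0.05 to 0.06 rad.
- **Free of the jig:** wrist forces were near zero, so nothing was touching.
- **Block:** the red end's height in the images never changed by more than 0.3 mm.
- **Bystanders:** the arm was never near them; I did not measure them again at the end.

**What disagreed**
- **Rise:** the tool rose about 6 mm more than the handle while rocking, because the handle slipped a little in the pads. I judged the rise from the camera and raised the grip from 35 to 52 N.
- **Contact at exit:** the boss briefly slid against the red end of the slot, at about 6 N, before I centred the handle and lifted it clear.

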